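# Change over the bars in a grinder's toggle-clamp fixture

## Task

Change the work in the grinding fixture: draw the lock pin straight up out of its bore and hang it by its collar in the yellow side notch, then swing the toggle clamp fully open. Gently lay every bright finished bar flat on the floor of the blue tray, set every dark raw blank in a groove of the fixture, centred lengthwise on the two comb rails, one to a groove, and only then swing the handle back over centre so that the clamp locks down on the blanks. Leave the pin hanging in the notch, and do not disturb the grinding wheel, the oil bottle or the brush.

Things in the scene. Friction and masses are not known exactly. Their poses are not given: they have to be found in the camera images.
- fixture: Bolted-down fixture: white base plate 12 mm thick, from -125 to 100 mm in its x, -150 to 150 mm in its y; origin on the bench; x points roughly away from the robot. At y = -45 and -125 mm two steel comb rails 20 mm thick form three grooves along y, 26 mm wide, 52 mm apart, floor 40 mm and teeth 53 mm above the bench; 60 mm free between the rails. Clamp, pin and yellow notch are in the +y half.
- groove1 (a point): Centre that a 20 mm square bar has when it lies in groove 1 (fixture x = -52 mm, y = -85 mm, 50 mm above the bench). Grooves run along the fixture's y; an end stop 58 mm high stands 16 mm beyond a centred bar's +y end.
- groove2 (a point): Centre that a 20 mm square bar has when it lies in groove 2 (fixture x = 0 mm, y = -85 mm, 50 mm above the bench). Grooves run along the fixture's y; an end stop 58 mm high stands 16 mm beyond a centred bar's +y end.
- groove3 (a point): Centre that a 20 mm square bar has when it lies in groove 3 (fixture x = 52 mm, y = -85 mm, 50 mm above the bench). Grooves run along the fixture's y; an end stop 58 mm high stands 16 mm beyond a centred bar's +y end.
- pin: Steel lock pin, upright, 141 mm in all; origin on its axis at the underside of its brass collar (26 mm across, 6 mm thick). Below: shank 12 mm across, 45 mm long. Above the collar: stem 14 mm across up to 56 mm, then a black cylindrical grip 22 mm across from 56 to 96 mm. 0.15 kg.
- bore (a point): Mouth of the bore (14 mm wide, upright, on the top of a dark steel block 42 mm square, 70 mm above the bench) in which the pin stands at the start, collar on the block. There its stem stands behind the handle's side tab and blocks the handle from swinging open.
- notch (a point): Where the pin's origin belongs when parked (fixture x -96, y 100 mm). Yellow fork: two prongs 12 mm wide and 10 mm thick, tops 75 mm above the bench, 16 mm slot between, open to the fixture's -x (prongs reach 29 mm to -x of this point), closed 11 mm to +x of it. The shank goes in sideways from -x; the pin hangs by its collar on the prongs. Free below to the base plate.
- handle (a joint): Toggle handle (rad): 0 = locked, handle upright, clamp arm level over the grooves; grows as the handle swings to the fixture's +y, up to 1.4 (stop): handle near level, arm standing up clear of the grooves. Dead centre at 0.12; below it the clamp locks itself. Passing it takes about 8 N at the grip; elsewhere it stays about where left. A link carries the arm along (1.25 rad at the stop).
- handle_pivot (a point): On the axis about which the handle turns (parallel to the fixture's x), 75 mm above the bench.
- handle_grip (a point): Point on the handle's axis 88 mm from the pivot, on its red round grip (22 mm across, from 60 to 110 mm from the pivot). With the handle upright the grip's top is 185 mm above the bench. A red side tab, 37 mm from the pivot, sticks out 84 mm to the fixture's +x.
- ground1: Finished (ground) tool bar, bright, with a narrower brass-coloured nose, the last 25 mm at its +x end (12 mm wide, 14 mm high); 20 mm square, 120 mm long, about 0.35 kg, lying along its own x; origin at its centre (10 mm above what it lies on). Starts clamped in a groove; may be absent.
- ground2: Finished (ground) tool bar, bright, with a narrower brass-coloured nose, the last 25 mm at its +x end (12 mm wide, 14 mm high); 20 mm square, 120 mm long, about 0.35 kg, lying along its own x; origin at its centre (10 mm above what it lies on). Starts clamped in a groove; may be absent.
- ground3: Finished (ground) tool bar, bright, with a narrower brass-coloured nose, the last 25 mm at its +x end (12 mm wide, 14 mm high); 20 mm square, 120 mm long, about 0.35 kg, lying along its own x; origin at its centre (10 mm above what it lies on). Starts clamped in a groove; may be absent.
- blank1: Raw tool blank, dark steel, plain; 20 mm square, 120 mm long, about 0.35 kg, lying along its own x; origin at its centre (10 mm above what it lies on). Starts on the green mat (a film of no height on the bench); may be absent.
- blank2: Raw tool blank, dark steel, plain; 20 mm square, 120 mm long, about 0.35 kg, lying along its own x; origin at its centre (10 mm above what it lies on). Starts on the green mat (a film of no height on the bench); may be absent.
- blank3: Raw tool blank, dark steel, plain; 20 mm square, 120 mm long, about 0.35 kg, lying along its own x; origin at its centre (10 mm above what it lies on). Starts on the green mat (a film of no height on the bench); may be absent.
- tray: Fixed blue open tray, 200 mm in its own x, 165 mm in its own y, walls 5 mm thick and 28 mm high, floor 5 mm thick; origin at the centre of its underside on the bench. Three bars lie side by side in it along y, 52 mm apart.
- wheel: Bystander: grinding wheel lying flat, 110 mm across, 22 mm high.
- oil: Bystander: white oil bottle, 52 mm across, 130 mm high.
- brush: Bystander: bench brush, 170 mm long.
- clamp_pad: The clamp's sprung black pad bar on the arm, 134 mm along the fixture's x, 16 mm wide; origin at its middle, 15 mm above its pressing face. Locked, it lies across all three grooves at fixture y = -45 mm and presses on the bars there with about 15 N in all (5 mm of spring travel).
There are look-alikes about, which are no part of the job. What is shaped like the blank2 but pink is not meant.

How it is judged:
By the outcome, as a careful person would: the job done as asked, in the order asked, and still so for the second after the job is handed in, with the robot touching nothing.
Of ground1, ground2, ground3 only 2 to 3 are there at a start; the rules pass over those that are not, and their reading is None.
Of blank1, blank2, blank3 only 2 to 3 are there at a start; the rules pass over those that are not, and their reading is None.
At some moment in a run one of blank1, blank2, blank3 may be knocked a few centimetres aside while the robot is not near it.
It also fails if it takes over 210 s, if anything falls off the work surface, if the arm or the gripper's body presses on something with over 40 N, if the wrist force passes 120 N, or if a joint passes its speed limit or range.

## Robot

A 7-joint arm with a two-finger parallel gripper is mounted at the origin on the work surface. World frame = base frame: x ahead of the robot, y to its left, z up, the work surface at z = 0. Lengths are in m, angles in degrees, forces in N, time in s.
With the tool pointing down it reaches from about 0.425 to 0.925 m from the base axis. Payload 6.8 kg.
Tool frame: the origin (TCP) lies at the very end of the fingers, on their centre line; the grasp point (between the pads) lies 19 mm behind it; z points along the fingers, y is the line along which they close (so a half turn about z gives the same grasp; the last joint's range is limited). The gripper opens to 88 mm and grips with 3 to 60 N. Pads are 20 mm wide; open, the fingers measure 115 mm over their backs; the gripper's body (75 mm by 178 mm) begins 61 mm behind the grasp point.
Start: joints at [60.728, 27.33, 1.283, 89.118, -0.659, 63.558, -4.761], TCP at [0.265, -0.621, 0.223] pointing down, gripper open.
Joint ranges: [-169.35, 169.35], [-19.33, 120.38], [-80.79, 83.38], [13.8, 139.57], [-78.32, 258.32], [9.67, 109.79], [-169.56, 169.56]. Speed limits (degrees/s): [136.94, 136.94, 180, 180, 180, 180, 180].

## Interface

Orientations are given as a 3x3 rotation matrix whose columns are the frame's x, y, z axes.
In Python, from rig import goto, servo_line, move_j, command_gripper, dwell, solve_ik, camera, calibration, PlanningError, close_job, read_time, read_joint_pos, read_joint_vel, read_joint_torque, read_ee_pos, read_orientation, read_contact_force, read_wrist_torque, read_width, read_gripper_force gives the robot as it stands. The module is installed in compiled form; this text tells all that it offers. Calls block until the motion is done:
- goto(position, orientation): joint-space move of the TCP to a pose.
- servo_line(position, rate=0.15, orientation=None): straight line of the TCP; orientation=None keeps the orientation; rate is the mean speed in m/s.
- move_j(angles): joint-space move.
- command_gripper(opening): finger opening in m; the grip force is fixed at half the most; returns when the fingers have stopped.
- dwell(seconds).
- solve_ik(position, orientation): joint angles nearest the present ones, or None.
- camera(name): name is "side" or "top" or "wrist"; returns the picture (384x512x3 uint8, red, green, blue); there is no depth.
- calibration(name): a dict with "intrinsics" (3x3 intrinsics, pixels), "extrinsics" (4x4, takes a point from world to camera coordinates); the wrist camera has in their place "T_tool_cam" (4x4, takes a point from camera to tool coordinates, whose origin is the TCP and whose axes are the flange's). Camera axes: x right, y up, looking along -z (the intrinsics and any distortion apply to the point x, -y, -z); pixel columns grow to the right and rows downward; lengths in m; the calibration is good to about 2 mm. A picture is of the moment at which its call begins: read the wrist's pose just before it. calibration takes no time and is no camera call.
A pose or a line that the arm cannot do raises PlanningError and nothing moves.
- close_job(): hands the job in; it is judged then, once.
Readings, each from a call of its own:
- read_time(): time.
- read_joint_pos(): joint angles.
- read_joint_vel(): joint speeds.
- read_joint_torque(): joint torques, N m.
- read_ee_pos(): TCP position.
- read_orientation(): TCP orientation.
- read_contact_force(): force on the tool from outside, world axes, zero at the start.
- read_wrist_torque(): the same for the moment, N m.
- read_width(): finger opening in m.
- read_gripper_force(): force on a finger pad.
Only numpy, scipy, OpenCV 4.12 (cv2) and the standard library are available. Lean on these libraries where they do the work, as an engineer would, in place of code of your own. Each camera call takes 0.05 s, during which the arm holds its last target. There are 200 camera calls.

## Working session

There is one attempt and no reset: what is moved stays moved. The work goes in short steps, each a Python script; the robot and the scene stay as the last script left them, time stands still between calls to the robot, and variables do not carry over. Pictures are saved under pics/ and viewed, at most 14 in all, crops included, and the job is handed in when it is done.

```bash
mkdir -p pics; ls; python3 - <<'E'
from rig import *
import cv2,numpy as np
np.set_printoptions(precision=4,suppress=True)
for n in("top","side"):
    im=camera(n); cv2.imwrite(f"pics/{n}0.png",im[...,::-1]); 
    cv2.imwrite(f"pics/{n}0b.png",cv2.resize(im[...,::-1],(800,600),interpolation=cv2.INTER_CUBIC))
    print(n,calibration(n))
print(calibration("wrist"));print(read_time(),read_ee_pos(),read_orientation(),read_width())
E
```

```text
pics
top {'intrinsics': array([[364.9334,   0.    , 260.6393],
       [  0.    , 364.9334, 189.9996],
       [  0.    ,   0.    ,   1.    ]]), 'extrinsics': array([[-0.0277, -0.999 , -0.0345, -0.0637],
       [ 0.9865, -0.0329,  0.1607, -0.5463],
       [-0.1617, -0.0296,  0.9864, -1.0459],
       [ 0.    ,  0.    ,  0.    ,  1.    ]])}
side {'intrinsics': array([[477.4772,   0.    , 257.2612],
       [  0.    , 477.4772, 191.6876],
       [  0.    ,   0.    ,   1.    ]]), 'extrinsics': array([[-0.7991, -0.6007,  0.0254,  0.3714],
       [ 0.2919, -0.3508,  0.8898, -0.3253],
       [-0.5256,  0.7184,  0.4557, -1.1447],
       [ 0.    ,  0.    ,  0.    ,  1.    ]])}
{'intrinsics': array([[337.5446,   0.    , 253.0071],
       [  0.    , 337.5446, 188.5597],
       [  0.    ,   0.    ,   1.    ]]), 'T_tool_cam': array([[ 0.    ,  0.9555,  0.2951,  0.0824],
       [ 1.    ,  0.0002, -0.0008, -0.0009],
       [-0.0008,  0.2951, -0.9555, -0.1613],
       [ 0.    ,  0.    ,  0.    ,  1.    ]])}
0.1 [ 0.2644 -0.6205  0.2218] [[ 0.9199  0.392  -0.0008]
 [ 0.392  -0.9199  0.0014]
 [-0.0001 -0.0016 -1.    ]] 0.08751027466782006
```

View pics/top0b.png

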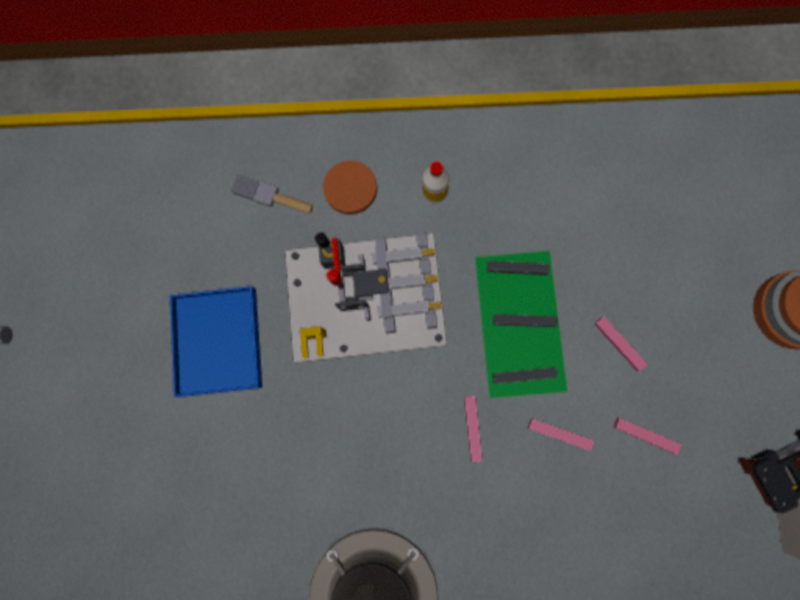

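View pics/side0b.png

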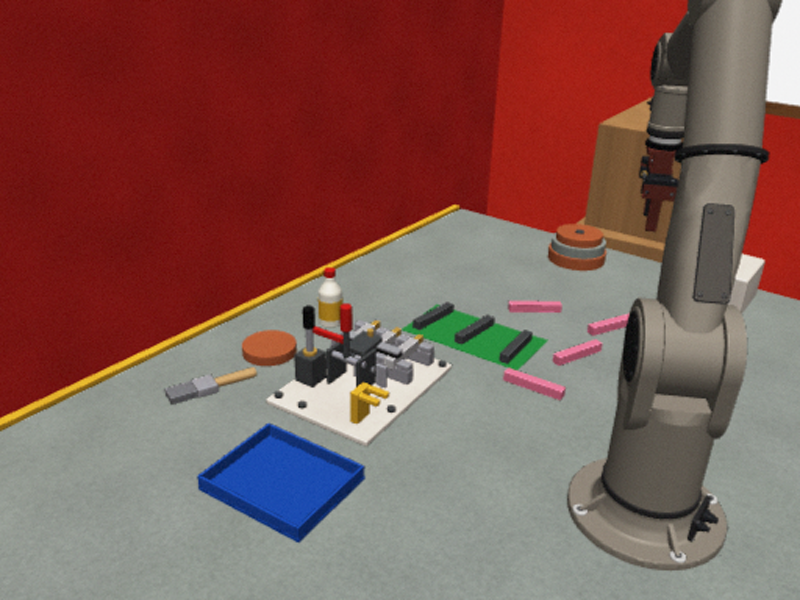

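Top view (800x600): the tray is at (215,342), the plate has corners at about (287,248), (434,235), (445,345) and (293,361), and three bright bars with brass noses sit at about (405,255), (405,282) and (405,308). The pin grip is at (322,240), the red grip at (335,275) and the yellow fork at (312,340). Blank candidates: three dark bars on the green mat at (518,268), (525,321) and (525,376) fit the description. The pink bars at (473,428), (560,434), (648,436) and (620,343) are look-alikes.

```bash
cat > h.py <<'E'
from rig import *
import cv2,numpy as np
from scipy.optimize import least_squares
np.set_printoptions(precision=4,suppress=True)
F=np.diag([1.,-1,-1])
def cam(n):
    c=calibration(n)
    if n=="wrist":
        T=np.eye(4);T[:3,:3]=read_orientation();T[:3,3]=read_ee_pos()
        E=np.linalg.inv(T@c["T_tool_cam"])
    else:E=c["extrinsics"]
    return c["intrinsics"],E
def proj(P,ce):
    K,E=ce;p=np.atleast_2d(P)@E[:3,:3].T+E[:3,3];q=(p@F)@K.T
    return q[:,:2]/q[:,2:]
def ray(px,ce):
    K,E=ce;px=np.atleast_2d(np.asarray(px,float));d=np.c_[px,np.ones(len(px))]@np.linalg.inv(K).T@F@E[:3,:3]
    return -E[:3,:3].T@E[:3,3],d/np.linalg.norm(d,axis=1)[:,None]
def onz(px,z,ce):
    o,d=ray(px,ce);return o+d*((z-o[2])/d[:,2])[:,None]
def tri(obs): # [(px,ce)..]
    A=np.zeros((3,3));b=np.zeros(3)
    for px,ce in obs:
        o,d=ray(px,ce);M=np.eye(3)-np.outer(d[0],d[0]);A+=M;b+=M@o
    return np.linalg.solve(A,b)
def down(a): # tool x axis at world angle a deg, pointing down
    a=np.radians(a);x=np.array([np.cos(a),np.sin(a),0]);z=np.array([0,0,-1.]);return np.c_[x,np.cross(z,x),z]
def snap(n,name,big=True):
    ce=cam(n);im=camera(n);b=im[...,::-1].copy();cv2.imwrite(f"pics/{name}.png",b)
    if big:cv2.imwrite(f"pics/{name}b.png",cv2.resize(b,(800,600),interpolation=cv2.INTER_CUBIC))
    np.savez(f"pics/{name}.npz",K=ce[0],E=ce[1]);return b,ce
def load(name):
    d=np.load(f"pics/{name}.npz");return cv2.imread(f"pics/{name}.png"),(d["K"],d["E"])
def blobs(mask,amin=60):
    n,l,s,c=cv2.connectedComponentsWithStats(mask.astype(np.uint8));r=[]
    for i in range(1,n):
        if s[i,4]>=amin:
            cs,_=cv2.findContours((l==i).astype(np.uint8),cv2.RETR_EXTERNAL,cv2.CHAIN_APPROX_NONE)
            r.append((s[i,4],c[i],cv2.minAreaRect(max(cs,key=len))))
    return sorted(r,key=lambda t:-t[0])
E
python3 - <<'E'
from h import *
s=.64
ce=cam("top")
print("plate",onz(np.array([(287,248),(434,235),(445,345),(293,361)])*s,.012,ce))
im=cv2.imread("pics/top0.png");hsv=cv2.cvtColor(im,cv2.COLOR_BGR2HSV)
bl=(hsv[...,0]>105)&(hsv[...,0]<125)&(hsv[...,1]>170)&(hsv[...,2]>60)
for a,c,r in blobs(bl)[:1]: print("tray",a,onz(c,.005,ce),onz(cv2.boxPoints(r),.028,ce))
g=(hsv[...,0]>50)&(hsv[...,0]<75)&(hsv[...,1]>150)
a,c,r=blobs(g)[0];print("mat",onz(cv2.boxPoints(r),0,ce))
m=np.zeros(g.shape,np.uint8);cv2.fillPoly(m,[cv2.boxPoints(r).astype(int)],1)
for a,c,r in blobs((m>0)&(hsv[...,1]<90)): 
    print("bar",a,c,onz(c,.015,ce),onz(cv2.boxPoints(r),.02,ce)[:,:2].tolist())
for n,t,sd in(("fork",(312,328),(378,390)),("pin",(322,240),(309,310)),("grip",(335,275),(346,308))):
    print(n,tri([(np.array(t)*s,ce),(np.array(sd)*s,cam("side"))]))
E
```

```text
plate [[ 0.6567  0.1593  0.012 ]
 [ 0.6726 -0.1363  0.012 ]
 [ 0.4525 -0.1498  0.012 ]
 [ 0.4304  0.1461  0.012 ]]
tray 3440 [[0.4747 0.3036 0.005 ]] [[0.5726 0.3916 0.028 ]
 [0.577  0.2192 0.028 ]
 [0.3754 0.2043 0.028 ]
 [0.3704 0.3715 0.028 ]]
mat [[ 0.627  -0.2168  0.    ]
 [ 0.6377 -0.3696  0.    ]
 [ 0.3598 -0.3784  0.    ]
 [ 0.3488 -0.2317  0.    ]]
bar 245 [331.1796 170.9878] [[ 0.6006 -0.2975  0.015 ]] [[0.5950292888068937, -0.23723940991041725], [0.6146768430118738, -0.2392380906771123], [0.6040562610588078, -0.3572860113818537], [0.5845293872139976, -0.3549691370750334]]
bar 244 [335.4672 204.7746] [[ 0.496  -0.3042  0.015 ]] [[0.4904548772031231, -0.2442142870850583], [0.508938324291094, -0.24588098524468652], [0.500606325654679, -0.36260450741348477], [0.48222534020845087, -0.3606348964108422]]
bar 226 [335.385  239.9115] [[ 0.3909 -0.2976  0.015 ]] [[0.3947409793387632, -0.23833050100112244], [0.40336647100318457, -0.35508520867087356], [0.3870247076362549, -0.3556460382115233], [0.37838943893985416, -0.23918009917129648]]
fork [0.4727 0.088  0.073 ]
pin [0.6318 0.0628 0.1608]
grip [0.5651 0.0377 0.1774]
```

```bash
python3 - <<'E'
from h import *
for n,p in(("D",(.5,-.3,.33)),("A",(.53,-.03,.33)),("B",(.50,.05,.33)),("C",(.46,.29,.33))):
    try:
        goto(p,down(3.5));dwell(.3);snap("wrist",n);print(n,read_time(),read_ee_pos())
    except PlanningError as e:print(n,e)
a=[cv2.resize(cv2.imread(f"pics/{n}.png"),(400,300),interpolation=cv2.INTER_AREA) for n in "DC"]
cv2.imwrite("pics/DC.png",np.hstack(a))
E
```

```text
D 1.975 [ 0.4998 -0.3005  0.3298]
A 3.3833 [ 0.53   -0.0307  0.3299]
B 4.1667 [0.5002 0.0492 0.3299]
C 5.475 [0.4604 0.2892 0.33  ]
```

View pics/Ab.png

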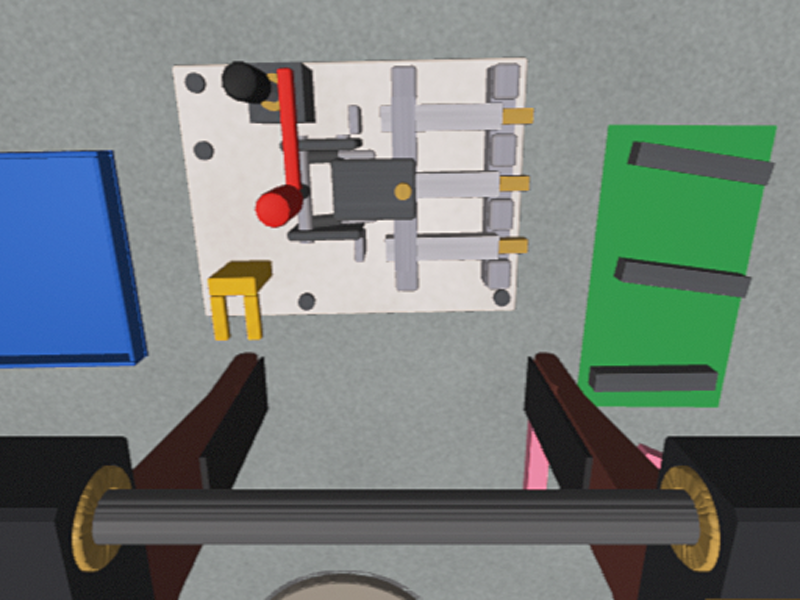

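View pics/Bb.png

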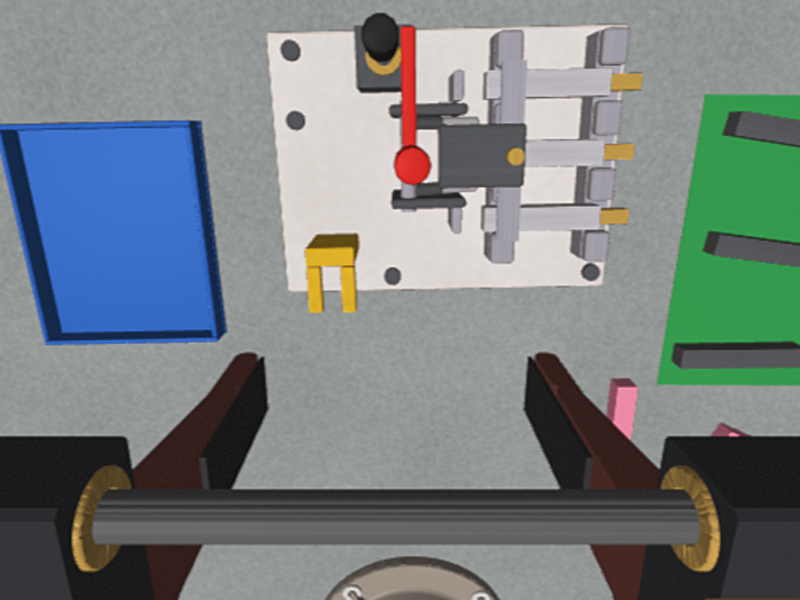

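View pics/DC.png

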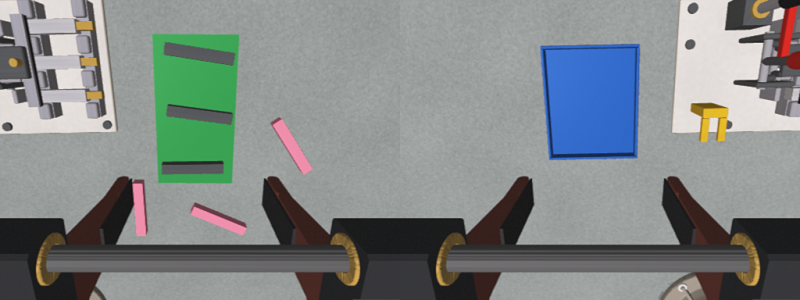

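View A/B show the plate (A corners (174,66), (526,57), (514,309), (206,315)). The fork prong tips are at A (238,339) and B (332,312), the pin grip top at A (240,82) and B (380,33), the red grip top at A (274,210) and B (412,165), and the brass noses on the -y ends of three bright bars. The mat holds exactly three dark blanks; the pink bars lie off it.

```bash
cat > fit.py <<'E'
from h import *
s=.64
A=load("A")[1];B=load("B")[1];T=cam("top");S=cam("side")
pc=[(.1,.15,.012),(.1,-.15,.012),(-.125,-.15,.012),(-.125,.15,.012)]
obs=[(A,[(174,66),(526,57),(514,309),(206,315)],pc),(B,[(267,33),(628,25),(604,286),(289,291)],pc),
 (T,[(287,248),(434,235),(445,345),(293,361)],pc),
 (A,[(238,339)],[(-.125,.1,.075)]),(B,[(332,312)],[(-.125,.1,.075)])]
def W(p,q):
    p=np.asarray(p,float).reshape(-1,3);c,n=np.cos(q[2]),np.sin(q[2])
    return np.c_[q[0]+c*p[:,0]-n*p[:,1],q[1]+n*p[:,0]+c*p[:,1],p[:,2]]
def res(q):return np.concatenate([(proj(W(P,q),ce)-np.array(px)*s).ravel() for ce,px,P in obs])
r=least_squares(res,[.565,.005,.06],loss="soft_l1");q=r.x
if __name__=="__main__":
    print("fixture",q[:2],np.degrees(q[2]));print(res(q).reshape(-1,2).round(1).tolist())
    def inv(w):
        d=w[:2]-q[:2];c,n=np.cos(q[2]),np.sin(q[2]);return np.array([c*d[0]+n*d[1],-n*d[0]+c*d[1],w[2]])
    for n,a,b in(("notchtip",(238,339),(332,312)),("pintop",(235,78),(380,28)),("redtop",(268,211),(411,160)),("plateBR",(514,309),(604,286)),
      ("nose3end-top",(517,115),(626,82)),("bar2/nose edge",(500,184),(604,152)),("tabend",(286,69),(407,28)),("bar1/nose",(498,246),(599,216)),("bar3/nose",(502,116),(610,82))):
        w=tri([(np.array(a)*s,A),(np.array(b)*s,B)]);print(n,w,"fix",inv(w))
    for n in"C":
        im,ce=load(n);h=cv2.cvtColor(im,cv2.COLOR_BGR2HSV)
        a,c,rr=blobs((h[...,0]>100)&(h[...,0]<125)&(h[...,1]>150)&(h[...,2]>50))[0];print("tray",onz(c,.005,ce),onz(cv2.boxPoints(rr),.028,ce)[:,:2].tolist())
    im,ce=load("D");h=cv2.cvtColor(im,cv2.COLOR_BGR2HSV)
    k=np.ones((15,15));g=((h[...,0]>45)&(h[...,0]<80)&(h[...,1]>120)).astype(np.uint8)
    a,c,rr=blobs(g)[0];m=np.zeros_like(g);cv2.fillPoly(m,[cv2.boxPoints(rr).astype(int)],1)
    m=cv2.erode(m,np.ones((3,3)))
    for a,c,rr in blobs((m>0)&(g==0),150):print("blank",a,c*1.5625,rr)
    crop=im[20:250,180:320];cv2.imwrite("pics/Dcrop.png",cv2.resize(crop,None,fx=2.5,fy=2.5,interpolation=cv2.INTER_CUBIC))
E
python3 fit.py
```

```text
fixture [0.567  0.0081] 4.371878163520999
[[-1.8, -1.6], [2.5, -0.0], [1.4, 1.8], [-1.0, 1.2], [-0.3, -1.5], [2.3, -0.8], [0.1, 0.5], [-0.8, 0.7], [-1.9, 0.5], [-0.8, -1.7], [0.4, -0.4], [-0.6, -0.1], [-0.2, 1.2], [0.6, 0.7]]
notchtip [0.4336 0.0997 0.0689] fix [-0.126   0.1015  0.0689]
pintop [0.6355 0.0663 0.1729] fix [0.0728 0.0529 0.1729]
redtop [0.5664 0.0447 0.1923] fix [0.0022 0.0366 0.1923]
plateBR [ 0.4575 -0.1473  0.0186] fix [-0.121  -0.1466  0.0186]
nose3end-top [ 0.6295 -0.1195  0.0568] fix [ 0.0526 -0.1319  0.0568]
bar2/nose edge [ 0.5765 -0.1126  0.0552] fix [ 0.0003 -0.121   0.0552]
tabend [0.648  0.0509 0.1057] fix [0.0841 0.0366 0.1057]
bar1/nose [ 0.5259 -0.1164  0.0579] fix [-0.0504 -0.1209  0.0579]
bar3/nose [ 0.6285 -0.1081  0.0549] fix [ 0.0525 -0.1205  0.0549]
tray [[0.4815 0.3029 0.005 ]] [[0.5688575215560235, 0.39026853737935707], [0.58080258735389, 0.2289531207221117], [0.3841972375626705, 0.2048168410866383], [0.3703499845620074, 0.387851185703607]]
blank 1484 [397.473  106.7943] ((254.29798889160156, 68.3876724243164), (91.39750671386719, 16.312519073486328), 9.090276718139648)
blank 1336 [398.1135 228.2572] ((254.89300537109375, 146.05239868164062), (85.44384002685547, 15.859644889831543), 7.594643592834473)
blank 1306 [385.4829 334.7925] ((246.0, 214.0), (16.0, 80.0), 90.0)
blank 748 [471.2859 274.248 ] ((299.9999694824219, 150.99996948242188), (163.99996948242188, 7.999999046325684), 90.0)
blank 637 [309.2646 273.3762] ((199.0, 151.5), (6.0, 163.0), 0.0)
```

View pics/Dcrop.png

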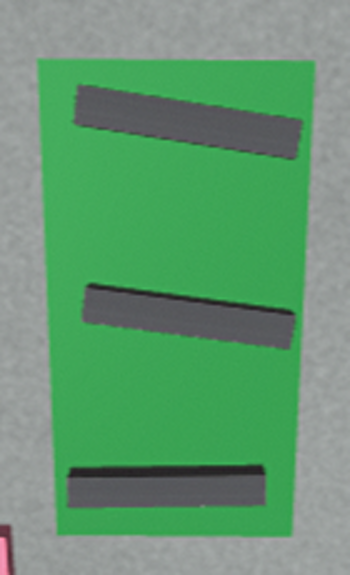

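The crop confirms three dark blanks on the green mat and nothing pink among them. Next: close-ups with the camera axis on the pin, handle and fork.

```bash
python3 - <<'E'
from h import *
from fit import q,W
R=down(np.degrees(q[2]))
for n,f,z in(("fork",(-.105,.10),.19),("hand",(.0,.035),.30),("pin",(.07,.053),.275)):
    w=W((*f,z),q)[0];goto(w,R);dwell(.3);b,ce=snap("wrist",n,False)
a=[cv2.imread(f"pics/{n}.png")[60:340,110:400] for n in("fork","pin")]
cv2.imwrite("pics/fp.png",cv2.resize(np.hstack(a),None,fx=1.37,fy=1.37,interpolation=cv2.INTER_CUBIC))
print(read_time())
E
```

```text
8.575
```

View pics/fp.png

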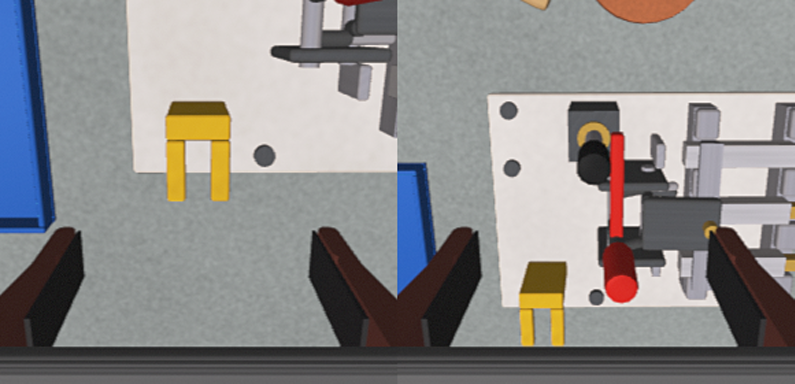

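The close-ups show the fork slot centred at full-frame (254.5,184), with prong tips at row 206 and the closed end at row 161. The pin grip top is at (254,180).

```bash
python3 - <<'E'
from h import *
from fit import q
def inv(w):
    d=w[:2]-q[:2];c,n=np.cos(q[2]),np.sin(q[2]);return np.array([c*d[0]+n*d[1],-n*d[0]+c*d[1],w[2]])
im,ce=load("fork");h=cv2.cvtColor(im,cv2.COLOR_BGR2HSV)
y=(h[...,0]>18)&(h[...,0]<32)&(h[...,1]>150)&(h[...,2]>150)
for r in(170,185,200):
    c=np.where(y[r,215:300])[0]+215;print(r,c[np.r_[True,np.diff(c)>1]],c[np.r_[np.diff(c)>1,True]])
col=np.where(y[:,238])[0];mid=np.where(y[:,254])[0];print("prong rows",col.min(),col.max(),"bridge rows",mid.min(),mid.max())
for nm,p in(("tip",(254.5,col.max()+.5)),("closed",(254.5,mid.max()+.5))):
    w=onz(p,.075,ce)[0];print(nm,w,inv(w))
b2=load("B");hb=cv2.cvtColor(b2[0],cv2.COLOR_BGR2HSV)
im,ce2=load("pin");h=cv2.cvtColor(im,cv2.COLOR_BGR2HSV)
g=im.max(2);m=(g<60);m[:160]=0;m[205:]=0;m[:,:235]=0;m[:,275:]=0
rows=[(r,*np.where(m[r])[0][[0,-1]]) for r in range(160,200,3) if m[r].any()];print(rows)
h2,ceh=load("hand");H=cv2.cvtColor(h2,cv2.COLOR_BGR2HSV);red=((H[...,0]<6)|(H[...,0]>174))&(H[...,1]>170)&(H[...,2]>80)
print([(r,*np.where(red[r])[0][[0,-1]]) for r in range(100,260,8) if red[r].any()])
p=cv2.resize(im[140:300,220:380],(480,480),interpolation=cv2.INTER_CUBIC);hh=cv2.resize(h2[100:260,180:340],(480,480)[::1] if 0 else (320,480));cv2.imwrite("pics/ph.png",np.hstack([p,cv2.resize(h2[140:245,200:270],(320,480),interpolation=cv2.INTER_CUBIC)]))
E
```

```text
170 [232 265] [244 277]
185 [232 264] [244 276]
200 [232 264] [244 276]
prong rows 144 206 bridge rows 144 161
tip [0.4355 0.099  0.075 ] [-0.1241  0.1007  0.075 ]
closed [0.4755 0.1022 0.075 ] [-0.084   0.1008  0.075 ]
[(163, np.int64(249), np.int64(258)), (166, np.int64(245), np.int64(261)), (169, np.int64(243), np.int64(263)), (172, np.int64(242), np.int64(264)), (175, np.int64(242), np.int64(264)), (178, np.int64(242), np.int64(264)), (181, np.int64(242), np.int64(264)), (184, np.int64(242), np.int64(264)), (187, np.int64(243), np.int64(264)), (190, np.int64(245), np.int64(262)), (193, np.int64(249), np.int64(263))]
[(100, np.int64(249), np.int64(257)), (108, np.int64(249), np.int64(257)), (116, np.int64(250), np.int64(257)), (124, np.int64(249), np.int64(258)), (132, np.int64(249), np.int64(258)), (140, np.int64(250), np.int64(257)), (148, np.int64(250), np.int64(257)), (156, np.int64(250), np.int64(257)), (164, np.int64(247), np.int64(259)), (172, np.int64(244), np.int64(263)), (180, np.int64(243), np.int64(265)), (188, np.int64(243), np.int64(263))]
```

View pics/ph.png

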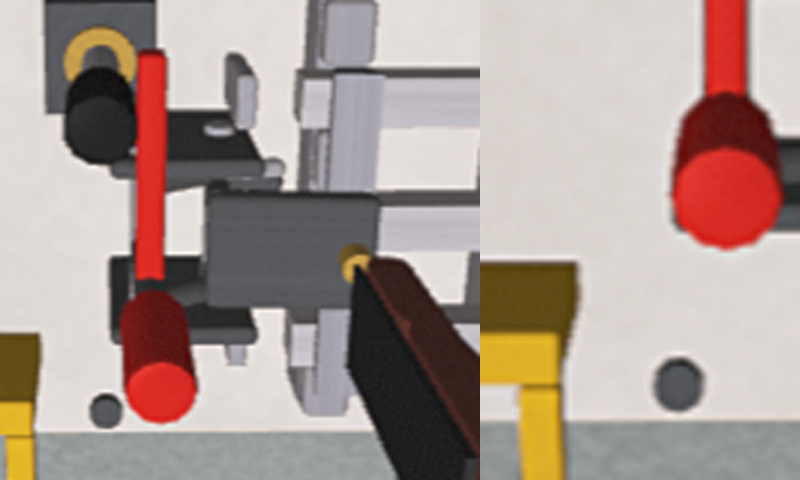

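```bash
python3 - <<'E'
from h import *
from fit import q
def inv(w):
    d=w[:2]-q[:2];c,n=np.cos(q[2]),np.sin(q[2]);return np.array([c*d[0]+n*d[1],-n*d[0]+c*d[1],w[2]])
for n,p,z in(("pin",(253.3,182.5),.166),("hand",(254,183.3),.185)):
    w=onz(p,z,load(n)[1])[0];print(n,w,inv(w))
# wrist close view + side view height check
S=cam("side")
print(tri([((253.3,182.5),load("pin")[1]),(np.array((309,309))*.64,S)]),tri([((254,183.3),load("hand")[1]),(np.array((346,307))*.64,S)]),tri([((254.5,206.5),load("fork")[1]),(np.array((378,392))*.64,S)]))
# IK checks for handle motion (45 tilt) and others
c,s=np.cos(q[2]),np.sin(q[2]);fx=np.array([c,s,0]);fy=np.array([-s,c,0]);ez=np.array([0,0,1.])
for sg in(1,-1):
  for t in(20,35,45):
    zt=-np.sin(np.radians(t))*fy-np.cos(np.radians(t))*ez;y=sg*fx;R=np.c_[np.cross(y,zt),y,zt]
    out=[]
    for th in np.linspace(0,1.4,5):
        g=np.array([.567,.0447,.075])+.088*(np.sin(th)*fy+np.cos(th)*ez)
        j=solve_ik(g+.019*zt,R);out.append(None if j is None else np.round(j).astype(int).tolist())
    print(sg,t,R[2,0].round(2),out)
E
```

```text
pin [0.6361 0.0669 0.166 ] [0.0735 0.0534 0.166 ]
hand [0.5649 0.0439 0.185 ] [0.0006 0.0359 0.185 ]
[0.6343 0.0655 0.1635] [0.5636 0.0432 0.1826] [0.4405 0.1007 0.0851]
1 20 -0.34 [[1, 28, -29, 106, 36, 63, -42], [-2, 29, -30, 105, 36, 64, -45], [-4, 30, -30, 105, 37, 63, -48], [-7, 33, -29, 105, 38, 62, -51], [-8, 35, -28, 105, 39, 60, -54]]
1 35 -0.57 [[-8, 32, -27, 105, 46, 74, -54], [-10, 33, -28, 104, 46, 75, -56], [-13, 35, -28, 103, 46, 76, -58], [-15, 38, -28, 102, 46, 75, -61], [-16, 40, -27, 102, 47, 73, -63]]
1 45 -0.71 [[-12, 36, -26, 104, 52, 82, -60], [-14, 37, -27, 102, 51, 84, -61], [-16, 39, -28, 101, 51, 85, -64], [-18, 42, -28, 100, 51, 84, -66], [-19, 45, -27, 100, 51, 83, -68]]
-1 20 0.34 [[-68, 49, 73, 110, -32, 55, -160], [-71, 50, 73, 110, -33, 56, -162], [-72, 52, 73, 109, -35, 57, -163], [-73, 56, 72, 109, -39, 57, -162], [-74, 60, 72, 110, -44, 57, -160]]
-1 35 0.57 [[18, 49, -68, 103, 65, 97, 114], [15, 50, -68, 102, 65, 98, 112], [12, 52, -68, 101, 65, 99, 109], [10, 56, -68, 101, 67, 100, 106], [9, 59, -68, 101, 69, 100, 104]]
-1 45 0.71 [[13, 54, -68, 102, 70, 108, 109], [10, 55, -68, 101, 70, 109, 107], [2, 50, -57, 100, 64, 101, 108], [0, 53, -57, 99, 65, 102, 106], [-1, 56, -57, 98, 66, 102, 103]]
```

```bash
cat >> h.py <<'E'
Q=np.array([.567,.0081,np.radians(4.372)])
def Wf(x,y,z):
    c,s=np.cos(Q[2]),np.sin(Q[2]);return np.array([Q[0]+c*x-s*y,Q[1]+s*x+c*y,z])
YAW=4.372
def st(m=""):print(m,"t",round(read_time(),1),"p",read_ee_pos(),"F",read_contact_force().round(1) if hasattr(read_contact_force(),'round') else read_contact_force(),"w",round(read_width(),4))
E
python3 - <<'E'
from h import *
R=down(YAW)
print([solve_ik(Wf(-.14,.1007,z),R) is not None for z in(.14,.2,.3)],[solve_ik(Wf(-.0955,.1007,z),R) is not None for z in(.14,.2,.3)])
command_gripper(.05)
goto(Wf(.0735,.0534,.20),R);servo_line(Wf(.0735,.0534,.130),.08,R);st("pre")
command_gripper(.01);dwell(.2);st("grip")
servo_line(Wf(.0735,.0534,.14),.03,R);st("up1")
servo_line(Wf(.0735,.0534,.30),.12,R);dwell(.2);st("up")
snap("side","pinup",False)
snap("wrist","pinupw",False)
a=cv2.imread("pics/pinup.png")[100:330,100:360];b=cv2.imread("pics/pinupw.png")
cv2.imwrite("pics/pu.png",np.hstack([cv2.resize(a,(400,354)),cv2.resize(b,(400,354))]))
E
```

```text
[True, True, True] [True, True, True]
pre t 10.8 p [0.6366 0.0671 0.1305] F [ 0.7  0.  -0. ] w 0.05
grip t 11.5 p [0.6363 0.0669 0.1302] F [-0.4  0.2  1.8] w 0.0213
up1 t 12.0 p [0.6362 0.067  0.1401] F [-0.3 -0.5 -2. ] w 0.0217
up t 13.7 p [0.636  0.0669 0.2994] F [-0.2 -0.4 -1.4] w 0.0217
```

View pics/pu.png

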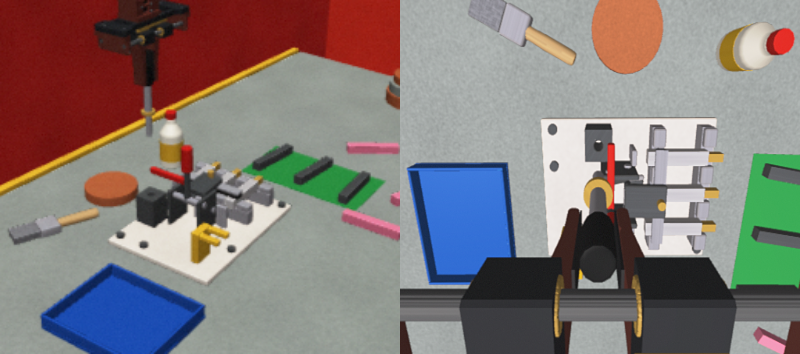

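The pin is out of the bore and held upright. The side view shows it hanging under the fingers, and the wrist view has the collar centred at column ~254. Next I park it in the notch.

```bash
python3 - <<'E'
from h import *
R=down(YAW)
servo_line(Wf(-.05,.1007,.30),.2,R)
servo_line(Wf(-.138,.1007,.30),.2,R)
servo_line(Wf(-.138,.1007,.139),.15,R);dwell(.2);st("entry")
snap("wrist","entry",False)
for x in(-.12,-.108,-.0955):
    servo_line(Wf(x,.1007,.139),.04,R);st(x)
    f=np.array(read_contact_force())
    if np.hypot(f[0],f[1])>8:print("BLOCK");break
dwell(.2);snap("wrist","inslot",False);snap("side","inslots",False)
a=cv2.imread("pics/entry.png")[100:300,150:380];b=cv2.imread("pics/inslots.png")[150:300,170:330]
cv2.imwrite("pics/en.png",np.hstack([cv2.resize(x,(400,360)) for x in(a,b)]))
E
```

```text
entry t 16.6 p [0.4222 0.0981 0.1396] F [ 0.1 -0.3 -0.9] w 0.0218
-0.12 t 17.2 p [0.4396 0.0993 0.1388] F [-0.2 -0.6 -1.6] w 0.0213
-0.108 t 17.7 p [0.4518 0.1003 0.1389] F [-0.4  0.2 -1.2] w 0.0212
-0.0955 t 18.2 p [0.4642 0.1013 0.1389] F [-1.   0.6 -1.6] w 0.0214
```

View pics/en.png

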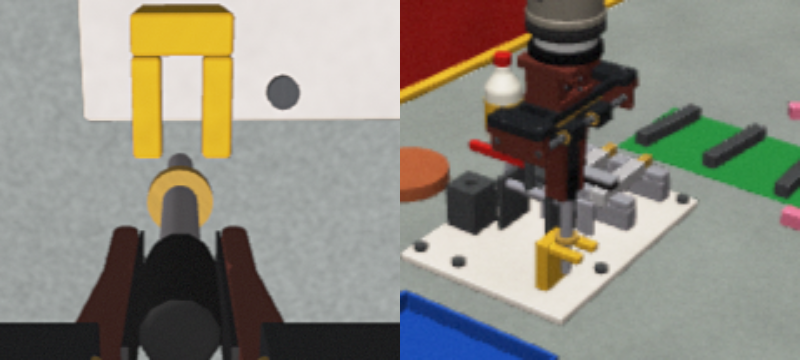

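The pin shank is in the slot: the entry view shows the collar centred between the prongs and the side view shows the collar on the fork. Next I lower and release it, then open the handle.

```bash
cat >> h.py <<'E'
FX=np.array([np.cos(Q[2]),np.sin(Q[2]),0]);FY=np.array([-FX[1],FX[0],0]);EZ=np.array([0,0,1.])
ZT=-np.sin(np.radians(35))*FY-np.cos(np.radians(35))*EZ
RT=np.c_[np.cross(FX,ZT),FX,ZT]
PIV=Wf(.0006,.0359,.075)
def grip_at(th,back=0.,r=.088):return PIV+r*(np.sin(th)*FY+np.cos(th)*EZ)+(.019-back)*ZT
E
python3 - <<'E'
from h import *
R=down(YAW)
p=Wf(-.0955,.1007,.139)
for z in(.1365,.1348,.1335):
    servo_line(Wf(-.0955,.1007,z),.03,R);f=np.array(read_contact_force());st(z)
    if f[2]>2:break
command_gripper(.04);dwell(.2);st("rel")
servo_line(Wf(-.0955,.1007,.30),.15,R);snap("wrist","parked",False);snap("side","parkeds",False)
goto(grip_at(0,.09),RT);st("pre")
servo_line(grip_at(0),.1,RT);dwell(.2);st("at")
snap("wrist","hg",False);snap("side","hgs",False)
b=[cv2.imread("pics/parked.png"),cv2.imread("pics/hgs.png")[120:312,130:386]]
cv2.imwrite("pics/hh.png",np.hstack([cv2.resize(x,(400,300)) for x in b]))
E
```

```text
0.1365 t 18.7 p [0.4639 0.1011 0.1363] F [ 0.2  0.2 -1.1] w 0.0216
0.1348 t 19.0 p [0.4644 0.1013 0.1351] F [-0.9  0.9  3.2] w 0.0213
rel t 19.7 p [0.4641 0.1012 0.1348] F [ 0.3 -0.  -0.7] w 0.0401
pre t 21.9 p [0.5615 0.0841 0.2211] F [-0.3  0.1  0.7] w 0.0401
at t 23.2 p [0.566  0.0336 0.1478] F [ 0.8 -0.3  0.1] w 0.0402
```

View pics/hh.png

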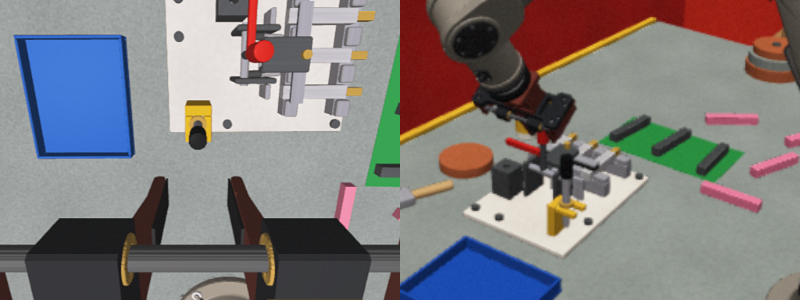

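The pin hangs in the fork and the fingers straddle the red grip. Next I swing the handle.

```bash
python3 - <<'E'
from h import *
command_gripper(.01);dwell(.2);st("grip")
for i,th in enumerate(np.linspace(.1,1.4,14)):
    servo_line(grip_at(th),.08,RT);f=np.array(read_contact_force())
    if i%2 or np.linalg.norm(f)>20:st(f"{th:.2f}")
    if np.linalg.norm(f)>45:print("STOP");break
dwell(.2);st("end");snap("side","opens",False)
E
```

```text
grip t 23.9 p [0.5646 0.0329 0.1475] F [-4.5  0.6  3.5] w 0.0214
0.20 t 24.4 p [0.5633 0.0482 0.1452] F [-2.1 -3.3 -1.5] w 0.0215
0.40 t 25.0 p [0.5619 0.0667 0.1395] F [-4.8 -3.1 -5. ] w 0.0215
0.60 t 25.5 p [0.5608 0.0816 0.1317] F [-6.1 -3.3 -1.5] w 0.0214
0.80 t 26.0 p [0.5606 0.0972 0.1204] F [-2.6  0.9 -0.2] w 0.0102
1.00 t 26.5 p [0.56   0.1072 0.1065] F [0.2 0.4 0.5] w 0.0103
1.20 t 27.0 p [0.5591 0.115  0.0908] F [-0.4  0.5  0.4] w 0.0099
1.40 t 27.6 p [0.5588 0.1195 0.0738] F [ 0.1 -1.1 -0.3] w 0.0101
end t 27.8 p [0.5592 0.1195 0.0745] F [ 0.3 -0.4  0.6] w 0.0104
```

```bash
python3 - <<'E'
from h import *
servo_line(np.array(read_ee_pos())-.11*ZT,.15,RT);snap("wrist","slip",False);st()
a=cv2.imread("pics/opens.png")[130:290,150:350];b=cv2.imread("pics/slip.png")
cv2.imwrite("pics/sl.png",np.hstack([cv2.resize(x,(400,320)) for x in(a,b)]))
E
```

```text
t 28.7 p [0.5541 0.1812 0.1638] F [0.4 0.9 0. ] w 0.0103
```

View pics/sl.png

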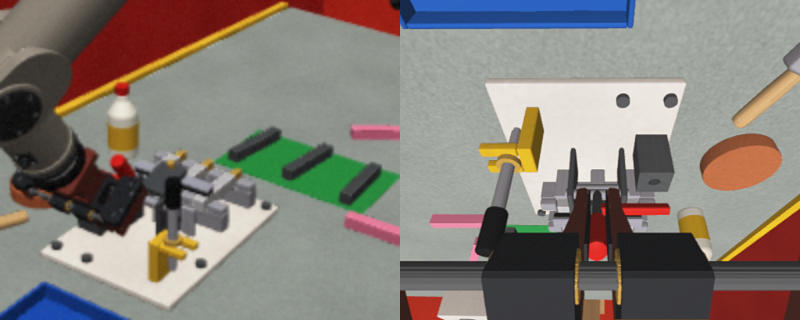

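The pads slid off at about 0.6 rad. The side view shows the handle leaning part-way. I'll push it the rest of the way from the -y/top side with closed vertical fingers.

```bash
cat >> h.py <<'E'
def push_at(th,gap=0.,r=.086,half=.0145):
    n=-np.cos(th)*FY+np.sin(th)*EZ
    return PIV+r*(np.sin(th)*FY+np.cos(th)*EZ)+(.011+gap)*n-half*FY
E
python3 - <<'E'
from h import *
R=down(YAW)
p=np.array(read_ee_pos());servo_line(p+[0,0,.14],.2,RT)
command_gripper(0)
a=push_at(.35,.012);goto(a+[0,0,.12],R);servo_line(a,.12,R);st("behind")
for i,th in enumerate(np.r_[np.arange(.4,1.4,.1),1.4,1.43]):
    servo_line(push_at(th),.07,R);f=np.array(read_contact_force())
    if i%2 or np.linalg.norm(f)>15:st(f"{th:.2f}")
    if np.linalg.norm(f)>30:print("STOP");break
servo_line(np.array(read_ee_pos())+[0,0,.15],.2,R)
goto(Wf(-.02,0,.33),R);dwell(.2);snap("wrist","open",False);snap("side","open2",False)
a=cv2.imread("pics/open2.png")[130:290,150:350];b=cv2.imread("pics/open.png")
cv2.imwrite("pics/op.png",np.hstack([cv2.resize(x,(400,320)) for x in(a,b)]))
E
```

```text
behind t 31.9 p [0.566  0.0376 0.1644] F [-0.6  0.6  0.8] w 0.0005
0.50 t 32.6 p [0.5634 0.0616 0.1556] F [ 0.8  0.  -0.2] w 0.0006
0.70 t 33.1 p [0.5622 0.0768 0.1476] F [-0.4 -0.1  0.6] w 0.0007
0.90 t 33.7 p [0.561  0.0904 0.1367] F [-0.2  0.3 -0.2] w 0.0004
1.10 t 34.2 p [0.5601 0.1013 0.1233] F [0.2 0.1 0.6] w 0.0005
1.30 t 34.8 p [0.5595 0.1094 0.108 ] F [ 0.4  0.7 -0.2] w 0.0004
1.43 t 35.3 p [0.5599 0.1127 0.0985] F [-0.5 -0.8  5.2] w 0.0002
```

View pics/op.png

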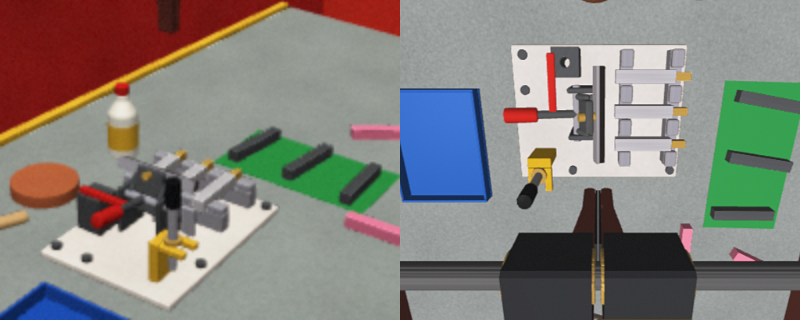

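The clamp is fully open: the handle lies level toward the tray, the arm stands clear and the pin is still hanging. Next I fit the tray from overhead and move the ground bars.

```bash
python3 - <<'E'
from h import *
goto((.475,.30,.28),down(YAW));dwell(.2);im,ce=snap("wrist","tray",False)
h=cv2.cvtColor(im,cv2.COLOR_BGR2HSV);m=((h[...,0]>100)&(h[...,0]<125)&(h[...,1]>130)&(h[...,2]>40)).astype(np.uint8)
cs,_=cv2.findContours(m,cv2.RETR_EXTERNAL,cv2.CHAIN_APPROX_NONE);hull=cv2.convexHull(max(cs,key=cv2.contourArea))
for e in np.arange(3,20,1):
    p=cv2.approxPolyDP(hull,e,True)
    if len(p)==4:break
p=p[:,0].astype(float);print(p.tolist())
C=np.array([(1,1),(1,-1),(-1,-1),(-1,1)])*[.1,.0825]
def model(q):
    c,s=np.cos(q[2]),np.sin(q[2]);return np.c_[C@np.array([[c,s],[-s,c]])+q[:2],np.full(4,.028)]
def res(q):
    u=proj(model(q),ce);return np.concatenate([u[i]-p[np.argmin(((p-u[i])**2).sum(1))] for i in range(4)])
r=least_squares(res,[.475,.30,.07]);print(r.x[:2],np.degrees(r.x[2]),r.fun.round(1))
np.save("tray.npy",r.x)
# IK for all poses
q=r.x
for a in(YAW-90,YAW+90):print(a,[solve_ik(Wf(x,-.085,z),down(a)) is not None for x in(-.052,0,.052) for z in(.043,.16)])
for a in(-90,90):print(a,[solve_ik((q[0]+x*np.cos(q[2]),q[1]+x*np.sin(q[2]),z),down(np.degrees(q[2])+a)) is not None for x in(-.052,0,.052) for z in(.008,.16)])
for a in(YAW-90,YAW+90):print(a,[np.round(solve_ik((x,-.30,.01),down(a))) for x in(.39,.6)])
E
```

```text
[[320.0, 69.0], [313.0, 225.0], [191.0, 227.0], [180.0, 71.0]]
[0.4753 0.302 ] 4.9481591625171735 [-1.5 -1.5  1.3 -1.4  1.2  2.3 -0.9  1.8]
-85.628 [True, True, True, True, True, True]
94.372 [True, True, True, True, True, True]
-90 [True, True, True, True, True, True]
90 [True, True, True, True, True, True]
-85.628 [array([  31.,   29.,   -1.,  122.,    1.,   29., -146.]), array([  25.,   41.,   -5.,   97.,    5.,   42., -158.])]
94.372 [array([ 46.,  30., -19., 121.,  19.,  31.,  17.]), array([ 40.,  43., -26.,  96.,  25.,  46.,   6.])]
```

```bash
cat >> h.py <<'E'
TR=np.load("tray.npy")
def Wt(x,y,z):
    c,s=np.cos(TR[2]),np.sin(TR[2]);return np.array([TR[0]+c*x-s*y,TR[1]+s*x+c*y,z])
def chk(m,lim=25):
    f=np.linalg.norm(read_contact_force())
    if f>lim:st("HIGH "+m);raise SystemExit
def lower(p,z0,R,step=.0015,n=8,thr=2.0):
    """creep down from z0 until the load comes off"""
    f0=read_contact_force()[2]
    for i in range(n):
        servo_line((p[0],p[1],z0-step*i),.02,R)
        if read_contact_force()[2]-f0>thr:break
E
cat > g2t.py <<'E'
from h import *
import sys
k=int(sys.argv[1]);x=(-.052,0,.052)[k-1]
R=down(YAW-90);Rt=down(np.degrees(TR[2])-90);g=Wf(x,-.0855,0);t=Wt(x,0,0)
command_gripper(.040)
goto(g+[0,0,.20],R);servo_line(g+[0,0,.08],.15,R);servo_line(g+[0,0,.0435],.06,R);chk("desc");st("at")
command_gripper(.01);dwell(.1);st("grip");chk("grip")
servo_line(g+[0,0,.055],.04,R);chk("lift");servo_line(g+[0,0,.26],.2,R);st("up")
if read_width()<.015:raise SystemExit("lost")
goto(t+[0,0,.26],Rt);servo_line(t+[0,0,.05],.2,Rt);servo_line(t+[0,0,.014],.05,Rt)
lower(t,.0125,Rt);st("down");command_gripper(.034);servo_line(t+[0,0,.05],.06,Rt);servo_line(t+[0,0,.20],.2,Rt);st("done")
E
python3 g2t.py 3
```

```text
at t 42.5 p [ 0.6255 -0.0732  0.0435] F [ 0.1 -0.4  0.2] w 0.04
grip t 43.1 p [ 0.6255 -0.0732  0.0438] F [-0.8 -0.4  3.3] w 0.0198
up t 44.7 p [ 0.6245 -0.073   0.2586] F [ 0.  -0.7 -3.7] w 0.02
down t 52.0 p [0.5272 0.3066 0.0088] F [-2.4 -4.1  6.6] w 0.0195
done t 54.2 p [0.5267 0.3057 0.1987] F [-0.1  0.1 -0.6] w 0.0343
```

```bash
python3 g2t.py 2 && python3 g2t.py 1
```

```text
at t 57.6 p [ 0.5737 -0.077   0.0436] F [0.5 0.1 0.4] w 0.04
grip t 58.2 p [ 0.5736 -0.0772  0.0438] F [-1.4 -0.5  2.6] w 0.02
up t 59.8 p [ 0.5727 -0.0774  0.2587] F [-0.7 -0.2 -4.4] w 0.0196
down t 64.3 p [0.4754 0.3021 0.0088] F [-1.9 -3.6  5.7] w 0.0196
done t 66.5 p [0.4749 0.3012 0.1987] F [-0.1 -1.2 -1. ] w 0.0339
at t 70.0 p [ 0.5218 -0.0809  0.0435] F [-0.1  0.2 -0.4] w 0.0395
grip t 70.6 p [ 0.5218 -0.0812  0.0437] F [-0.7 -0.3  3.2] w 0.02
up t 72.2 p [ 0.5208 -0.0813  0.2588] F [ 0.1  0.7 -4.1] w 0.0199
down t 76.7 p [0.4236 0.2976 0.0087] F [-1.3 -2.4  5. ] w 0.0197
done t 78.9 p [0.4231 0.2967 0.1988] F [-0.   0.1 -0.5] w 0.034
```

```bash
cat > bl.py <<'E'
from h import *
BOX=np.array([(i,j,k) for i in(-.06,.06) for j in(-.01,.01) for k in(0,.02)])
def mom(c):
    m=cv2.moments(np.asarray(c,np.float32).reshape(-1,1,2));return np.array([m["m10"]/m["m00"],m["m01"]/m["m00"]]),.5*np.arctan2(2*m["mu11"],m["mu20"]-m["mu02"]),m["m00"]
def fitbar(cont,ce):
    o,oa,_=mom(cv2.convexHull(cont));g=onz(o,.012,ce)[0]
    d=onz(o+30*np.array([np.cos(oa),np.sin(oa)]),.012,ce)[0]-g;a0=np.arctan2(d[1],d[0])
    def f(q):
        c,s=np.cos(q[2]),np.sin(q[2]);P=BOX@np.array([[c,s,0],[-s,c,0],[0,0,1]])+[q[0],q[1],0]
        m,a,_=mom(cv2.convexHull(proj(P,ce).astype(np.float32)));da=(a-oa+np.pi/2)%np.pi-np.pi/2
        return np.r_[m-o,40*da]
    r=least_squares(f,[g[0],g[1],a0],diff_step=1e-3,x_scale=[.01,.01,.1]);q=r.x
    c,s=np.cos(q[2]),np.sin(q[2]);P=BOX@np.array([[c,s,0],[-s,c,0],[0,0,1]])+[q[0],q[1],0]
    ar=mom(cv2.convexHull(proj(P,ce).astype(np.float32)))[2]
    a=np.degrees(q[2])%180-180   # long axis towards -y
    return q[0],q[1],a,cv2.contourArea(cv2.convexHull(cont))/ar,np.abs(r.fun).max()
def find(name):
    im,ce=snap("wrist",name,False);h=cv2.cvtColor(im,cv2.COLOR_BGR2HSV)
    m=((im.max(2)<118)&((h[...,1]<70)|(im.max(2)<60))).astype(np.uint8)
    m=cv2.morphologyEx(m,cv2.MORPH_OPEN,np.ones((3,3)));out=[]
    for c in cv2.findContours(m,cv2.RETR_EXTERNAL,cv2.CHAIN_APPROX_NONE)[0]:
        if cv2.contourArea(c)<500 or c[:,0,1].max()>300:continue
        r=fitbar(c,ce)
        if .75<r[3]<1.3 and r[1]<-.17 and .3<r[0]<.75:out.append(r)
    return out
E
python3 - <<'E'
from bl import *
goto((.5,-.3,.33),down(YAW));dwell(.2)
for r in find("mat2"):print(np.round(r,4))
st()
E
```

```text
[  0.3917  -0.2959 -85.6388   0.8613   0.    ]
[  0.497   -0.3023 -94.1141   0.8938   0.    ]
[  0.6017  -0.2955 -95.0687   0.9284   0.    ]
 t 81.4 p [ 0.5001 -0.2997  0.3297] F [0.6 0.3 0. ] w 0.0339
```

```bash
cat > b2g.py <<'E'
from bl import *
import sys
x0,y0,a0,k=map(float,sys.argv[1:5]);gx=(-.052,0,.052)[int(k)-1]
command_gripper(.06)
goto((x0,y0,.125),down(a0));dwell(.25)
c=find(f"blank{int(k)}");print([np.round(r,4).tolist() for r in c])
c=[r for r in c if np.hypot(r[0]-x0,r[1]-y0)<.012]
if len(c)!=1:raise SystemExit("not found")
x,y,a=c[0][:3];R=down(a);p=np.array([x,y,0])
servo_line(p+[0,0,.06],.12,R);servo_line(p+[0,0,.004],.06,R);chk("desc");st("at")
command_gripper(.01);dwell(.1);st("grip")
servo_line(p+[0,0,.02],.05,R);servo_line(p+[0,0,.2],.2,R)
if read_width()<.015:raise SystemExit("lost")
g=Wf(gx,-.085,0);Rg=down(YAW-90)
goto(g+[0,0,.2],Rg);servo_line(g+[0,0,.075],.15,Rg);servo_line(g+[0,0,.049],.05,Rg);chk("ins");st("ins")
lower(g,.0475,Rg);st("down");chk("down",20);command_gripper(.036);servo_line(g+[0,0,.09],.08,Rg);servo_line(g+[0,0,.2],.2,Rg);st("done")
E
python3 b2g.py .6017 -.2955 -95.07 3
```

```text
[[0.6015, -0.295, -95.087, 0.9113, 0.0], [0.4973, -0.3028, -94.2493, 0.9113, 0.0]]
at t 85.3 p [ 0.6017 -0.2953  0.0044] F [-0.5  0.5 -0.3] w 0.0598
grip t 86.2 p [ 0.6014 -0.295   0.004 ] F [-0.8  0.3  0.9] w 0.0201
ins t 90.2 p [ 0.6253 -0.0728  0.049 ] F [ 0.  -1.1 -3.6] w 0.0199
down t 91.2 p [ 0.6254 -0.0728  0.044 ] F [-3.1  2.9  5.9] w 0.0193
done t 93.1 p [ 0.6249 -0.0721  0.1989] F [0.2 0.4 0.2] w 0.0359
```

```bash
python3 b2g.py .4972 -.3025 -94.2 2 && python3 b2g.py .3917 -.2959 -85.6 1
```

```text
[[0.4971, -0.3023, -94.038, 0.928, 0.0], [0.3919, -0.296, -85.8892, 0.9026, 0.0]]
at t 96.8 p [ 0.4973 -0.3026  0.0043] F [ 0.5  0.  -0.1] w 0.0598
grip t 97.6 p [ 0.497  -0.3023  0.004 ] F [-1.3  0.4  1.2] w 0.0196
ins t 101.8 p [ 0.5735 -0.0768  0.049 ] F [ 0.5 -0.5 -3.1] w 0.0197
down t 102.8 p [ 0.5736 -0.0767  0.044 ] F [-2.9  1.3  6.9] w 0.0196
done t 104.7 p [ 0.573  -0.0761  0.1988] F [-0.1  0.4  0. ] w 0.0358
[[0.3914, -0.2957, -85.8812, 0.9226, 0.0]]
at t 108.5 p [ 0.3915 -0.2959  0.0042] F [-0.4 -0.2  0. ] w 0.0602
grip t 109.3 p [ 0.3912 -0.2957  0.004 ] F [-1.1  0.6  1.9] w 0.0198
ins t 113.4 p [ 0.5216 -0.0808  0.0489] F [-0.   1.  -2.7] w 0.0199
down t 114.4 p [ 0.5218 -0.0807  0.044 ] F [-3.6  2.1  9.9] w 0.0197
done t 116.3 p [ 0.5211 -0.0801  0.1989] F [-0.4  0.6 -0.5] w 0.0359
```

Next I check the seating of the blanks numerically, then check reach for closing. The tool will rotate with the handle this time so the pads don't creep.

```bash
cat >> h.py <<'E'
def RTt(t):
    z=-np.sin(t)*FY-np.cos(t)*EZ;return np.c_[np.cross(FX,z),FX,z]
def gp(th,rel,back=0.,r=.088):
    R=RTt(th-rel);return PIV+r*(np.sin(th)*FY+np.cos(th)*EZ)+(.019-back)*R[:,2],R
E
python3 - <<'E'
from h import *
import bl
command_gripper(.088)
goto(Wf(0,-.085,.20),down(YAW-90));dwell(.2)
im,ce=snap("wrist","seat",False)
bl.BOX=bl.BOX+[0,0,.04];h=cv2.cvtColor(im,cv2.COLOR_BGR2HSV)
m=(im.max(2)<118).astype(np.uint8);m=cv2.morphologyEx(m,cv2.MORPH_OPEN,np.ones((3,3)))
for c in cv2.findContours(m,cv2.RETR_EXTERNAL,cv2.CHAIN_APPROX_NONE)[0]:
    if cv2.contourArea(c)<600:continue
    # fit with plane height shifted
    o,oa,_=bl.mom(cv2.convexHull(c));w=onz(o,.055,ce)[0]
    r=cv2.minAreaRect(c);e=cv2.boxPoints(r);E=onz(e,.06,ce)[:,:2]
    d=w[:2]-Q[:2];print("fix",np.round([d@FX[:2],d@FY[:2]],4),"area",cv2.contourArea(c),"sides",np.round([np.linalg.norm(E[0]-E[1]),np.linalg.norm(E[1]-E[2])],3))
for rel in(20,30,40,50):
    out=[]
    for th in(1.4,1.1,.8,.5,.3):
        p,R=gp(th,np.radians(rel));j=solve_ik(p,R);out.append(None if j is None else np.round(j).astype(int).tolist())
    p,R=gp(1.4,np.radians(rel),.08);print(rel,solve_ik(p,R) is not None,out)
E
```

```text
fix [-0.0025  0.0668] area 47625.5 sides [0.494 0.198]
fix [ 0.1634 -0.0358] area 707.0 sides [0.031 0.084]
fix [ 0.0007 -0.081 ] area 9897.5 sides [0.137 0.155]
20 True [[-51, 50, 13, 98, 37, 77, -58], [-38, 38, 1, 102, 37, 70, -55], [-22, 30, -10, 105, 32, 62, -47], [-2, 26, -22, 107, 22, 54, -32], [14, 26, -34, 107, 15, 51, -21]]
30 True [[-41, 44, 1, 100, 40, 75, -60], [-26, 35, -10, 104, 37, 66, -54], [-8, 29, -22, 106, 30, 58, -43], [12, 27, -34, 107, 17, 51, -25], [28, 30, -45, 106, 11, 50, -15]]
40 True [[-38, 40, 1, 103, 35, 67, -55], [-22, 31, -10, 106, 31, 59, -47], [-3, 27, -22, 107, 20, 51, -32], [26, 30, -45, 107, 13, 49, -19], [40, 37, -56, 106, 9, 50, -11]]
50 True [[-26, 36, -10, 104, 36, 63, -54], [-8, 30, -22, 107, 28, 54, -43], [11, 28, -34, 108, 15, 48, -25], [38, 37, -56, 106, 12, 49, -15], [44, 40, -56, 105, 0, 49, 0]]
```

```bash
python3 - <<'E'
from h import *
im,ce=load("seat");g=cv2.GaussianBlur(im,(3,3),0).max(2)
def prof(P):
    u=proj(P,ce).astype(np.float32);return cv2.remap(g,u[:,0].reshape(1,-1),u[:,1].reshape(1,-1),cv2.INTER_LINEAR)[0].astype(int)
ys=np.arange(-.165,0,.003)
for x in(-.052,0,.052):
    print(x,prof(np.array([Wf(x,y,.06) for y in ys])).tolist())
xs=np.arange(-.085,.086,.003)
print("y-85",prof(np.array([Wf(x,-.085,.06) for x in xs])).tolist())
E
```

```text
-0.052 [163, 165, 163, 158, 157, 208, 211, 91, 98, 98, 98, 98, 97, 98, 98, 98, 98, 98, 97, 98, 97, 97, 97, 97, 97, 98, 98, 98, 98, 98, 97, 97, 98, 98, 98, 99, 99, 98, 98, 98, 98, 99, 99, 99, 99, 100, 96, 85, 85, 85, 85, 84, 143, 190, 196]
0 [168, 165, 164, 168, 166, 195, 185, 95, 98, 98, 98, 97, 97, 97, 97, 97, 97, 98, 97, 98, 97, 98, 97, 97, 97, 97, 97, 98, 98, 98, 97, 97, 98, 98, 98, 98, 98, 98, 98, 98, 99, 99, 99, 100, 99, 100, 96, 85, 85, 85, 85, 85, 136, 189, 177]
0.052 [167, 173, 167, 168, 166, 186, 155, 97, 98, 98, 98, 97, 97, 97, 97, 97, 97, 97, 98, 98, 97, 97, 97, 97, 97, 97, 96, 97, 97, 98, 98, 97, 97, 97, 98, 98, 98, 98, 98, 98, 98, 99, 99, 99, 99, 100, 93, 83, 83, 84, 85, 85, 127, 189, 191]
y-85 [235, 235, 235, 234, 236, 236, 236, 237, 191, 98, 99, 98, 97, 97, 95, 66, 239, 238, 236, 236, 237, 237, 236, 236, 236, 220, 100, 98, 98, 96, 96, 94, 197, 235, 234, 235, 236, 235, 235, 235, 234, 236, 106, 95, 99, 99, 97, 96, 96, 154, 236, 235, 235, 235, 235, 235, 235]
```

All three blanks measure from y = -145 to -26 mm, so they are centred at about -85 in their grooves. Now I close the clamp.

```bash
python3 - <<'E'
from h import *
rel=np.radians(30)
servo_line(np.array(read_ee_pos())+[0,0,.12],.25)
command_gripper(.04)
p,R=gp(1.4,rel,.09);
goto(p+[0,0,.12],R);servo_line(p,.15,R)
p,R=gp(1.4,rel);servo_line(p,.1,R);st("at")
command_gripper(.01);dwell(.1);st("grip")
if read_width()>.015:
  for i,th in enumerate(np.arange(1.35,.49,-.05)):
    p,R=gp(th,rel);servo_line(p,.06,R);f=np.linalg.norm(read_contact_force())
    if i%4==3 or f>20:st(f"{th:.2f}")
    if read_width()<.015 or f>40:print("STOP",th);break
E
```

```text
at t 122.8 p [0.5597 0.1167 0.078 ] F [ 0.4  0.9 -0.6] w 0.0399
grip t 123.4 p [0.5579 0.1163 0.0779] F [-5.9  1.3  3.1] w 0.0217
1.20 t 124.4 p [0.5581 0.1147 0.0922] F [-5.9  3.1 -1.2] w 0.0218
1.00 t 125.4 p [0.5586 0.1095 0.1064] F [-7.4  3.2  0.6] w 0.0217
0.80 t 126.4 p [0.5592 0.1015 0.1191] F [-7.1  3.8  2.3] w 0.0218
0.60 t 127.4 p [0.5601 0.0909 0.1298] F [-6.7  2.9  1.7] w 0.0218
```

```bash
python3 - <<'E'
from h import *
rel=np.radians(30);R=down(YAW)
command_gripper(.04);p,Rr=gp(.5,rel,.11);servo_line(p,.15,Rr)
command_gripper(0)
def pos(th,gap=0):return PIV+FY*(.110*np.sin(th)+.011*np.cos(th)+.0145+gap)+EZ*(.075 if th<.35 else .06)
a=pos(.5,.03);goto(a+[0,0,.12],R);servo_line(a,.15,R);st("pre")
for th in(.5,.4,.3,.2,.15,.1,.06,.03,0,-.02):
    servo_line(pos(th),.05,R);f=np.linalg.norm(read_contact_force());st(f"{th}")
    if f>30:print("STOP");break
E
```

```text
pre t 132.4 p [0.5574 0.1506 0.1358] F [-0.3  0.6  0.3] w 0.0007
0.5 t 133.2 p [0.559  0.1208 0.135 ] F [-1.4  0.6  0. ] w 0.0003
0.4 t 133.5 p [0.5599 0.1111 0.1351] F [-0.7  0.7 -1.2] w 0.0003
0.3 t 134.0 p [0.5607 0.1012 0.1505] F [-1.1  2.   2. ] w 0.0006
0.2 t 134.4 p [0.5628 0.0919 0.151 ] F [2.6 5.3 4.8] w 0.0003
0.15 t 134.6 p [0.5623 0.0856 0.1503] F [1.  1.8 1.2] w 0.0007
0.1 t 134.9 p [0.5616 0.079  0.1495] F [-0.3  0.   0.3] w 0.0007
0.06 t 135.2 p [0.562  0.0748 0.1496] F [ 0.2 -0.5 -0.3] w 0.0006
0.03 t 135.4 p [0.5626 0.0722 0.1499] F [-0.3 -0.2  0.1] w 0.0003
0 t 135.7 p [0.5629 0.0691 0.15  ] F [-0.7  0.9  0.6] w 0.0004
-0.02 t 135.9 p [0.5631 0.067  0.15  ] F [-0.3  0.6 -0.1] w 0.0006
```

```bash
python3 - <<'E'
from h import *
R=down(YAW);p=np.array(read_ee_pos())
servo_line(p+.03*FY,.1,R);servo_line(p+.03*FY+[0,0,.15],.2,R)
goto(Wf(0,.035,.30),R);dwell(.3);a,ce=snap("wrist","fh",False)
print("red pixel expected",proj(Wf(.0006,.0359,.185),ce))
goto(Wf(-.05,.09,.36),R);dwell(.2);b,_=snap("wrist","fw",False);c,_=snap("side","fs",False)
goto((.3,-.5,.35),down(-40));t,_=snap("top","ft",False)
f=lambda x:cv2.resize(x,(400,300),interpolation=cv2.INTER_CUBIC)
cv2.imwrite("pics/final.png",np.vstack([np.hstack([f(a),f(b)]),np.hstack([f(c[110:320,90:370]),f(t[120:270,90:290])])]))
st()
E
```

```text
red pixel expected [[254.4966 184.2442]]
 t 141.0 p [ 0.3012 -0.4994  0.3498] F [ 0.3  0.7 -1.4] w 0.0004
```

View pics/final.png

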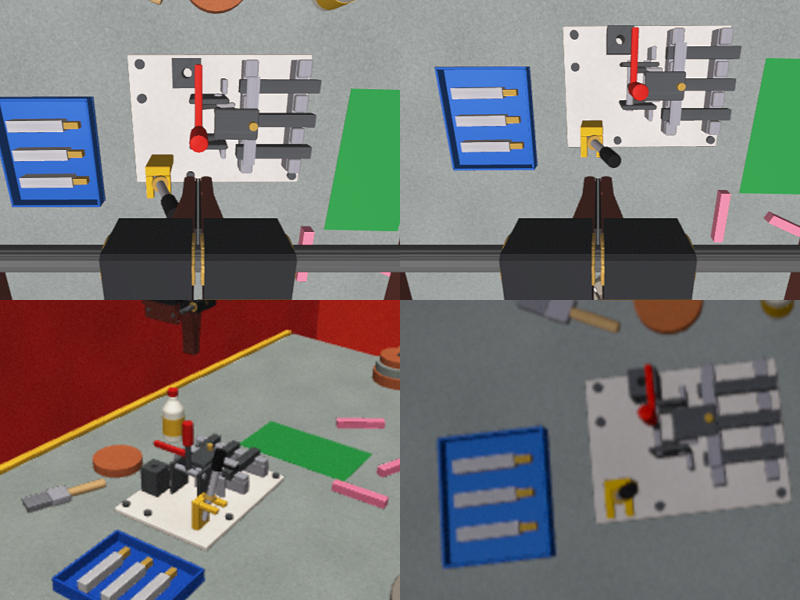

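The final view shows three bright bars in the tray, three dark blanks clamped, the handle upright and the bystanders untouched. The pin leans in the notch, though: its grip is at side-panel (221,449), off the fork. Something nudged it, so I'll measure the lean and set it upright.

```bash
python3 - <<'E'
from h import *
obs=[((215,266),load("fh")[1]),((272.6,202),load("fw")[1]),((244.7,214),cam("side")),((203.5,215),cam("top"))]
def fx(w):d=w[:2]-Q[:2];return np.array([d@FX[:2],d@FY[:2],w[2]])
w=tri(obs);print("top",w,fx(w),[np.round(proj(w,c)-p,1).tolist() for p,c in obs])
for nm in("fh","fw"):
    im,ce=load(nm);h=cv2.cvtColor(im,cv2.COLOR_BGR2HSV)
    print(nm,"upright top",proj(Wf(-.0955,.1007,.171),ce),"collar",proj(Wf(-.0955,.1007,.081),ce))
for n in("parkeds","opens","open2","fs"):
    im,ce=load(n);u=proj(Wf(-.0955,.1007,.15),ce)[0];d=(im.max(2)<45).astype(np.uint8)
    x,y=u.astype(int);s=d[y-25:y+25,x-30:x+30];r=[(round(a),(c-[30,25]).round(1).tolist()) for a,c,_ in blobs(s,40)];print(n,u.round(1),r)
E
```

```text
top [0.4669 0.069  0.168 ] [-0.0951  0.0683  0.168 ] [[[6.1, 6.6]], [[-0.2, 2.1]], [[-2.1, 1.8]], [[-0.5, -1.8]]]
fh upright top [[187.7141 274.5363]] collar [[201.1937 235.1314]]
fw upright top [[243.1389 205.4374]] collar [[244.884  182.5569]]
parkeds [235.7 226.9] [(182, [2.0, 2.0]), (169, [-23.1, 9.2])]
opens [235.7 226.9] [(286, [-23.8, 3.4]), (190, [0.8, 3.3])]
open2 [235.7 226.9] [(122, [0.5, 0.4]), (73, [-19.8, 11.2])]
fs [235.7 226.9] [(297, [8.8, 0.3]), (173, [-23.1, 9.1])]
```

```bash
python3 - <<'E'
from h import *
R=down(YAW);x=-.0955
command_gripper(.06)
goto(Wf(x,.075,.36),R);servo_line(Wf(x,.075,.20),.2,R)
for z in(.18,.16,.1348):
    servo_line(Wf(x,.075,z),.08,R);chk("d",5)
st("in");command_gripper(.045);servo_line(Wf(x,.085,.1348),.05,R);chk("a",20)
servo_line(Wf(x,.1007,.1348),.05,R);st("side");chk("b",20)
command_gripper(.01);dwell(.2);st("grip")
servo_line(Wf(x,.1007,.139),.03,R);dwell(.1);st("lift")
for z in(.1365,.1352,.1345,.1338,.133):
    servo_line(Wf(x,.1007,z),.03,R);f=np.array(read_contact_force());st(z)
    if f[2]>2:break
command_gripper(.04);dwell(.3);st("rel")
servo_line(Wf(x,.1007,.20),.08,R);servo_line(Wf(x,.1007,.36),.2,R);dwell(.2)
snap("side","fs2",False);snap("wrist","fw2",False)
im,ce=load("fs2");u=proj(Wf(x,.1007,.15),ce)[0];d=(im.max(2)<45).astype(np.uint8);a,b=u.astype(int)
print([(round(A),(c-[30,25]).round(1).tolist(),np.round(r[2])) for A,c,r in blobs(d[b-25:b+25,a-30:a+30],40)])
im,ce=load("fw2");u=proj(Wf(x,.1007,.171),ce)[0];print(u);d=(im.max(2)<45).astype(np.uint8);a,b=u.astype(int)
print([(round(A),(c-[30,30]).round(1).tolist()) for A,c,r in blobs(d[b-30:b+30,a-30:a+30],40)])
st()
E
```

```text
in t 146.4 p [0.466  0.0753 0.1347] F [ 1.5  0.1 -0.1] w 0.0601
side t 147.7 p [0.464  0.1015 0.1348] F [-0.6  0.2  0.2] w 0.0446
grip t 148.4 p [0.4642 0.1009 0.1349] F [-0.2 -1.8  3.5] w 0.0218
lift t 148.8 p [0.4639 0.1015 0.1389] F [ 0.8 -0.1 -1.8] w 0.0216
0.1365 t 149.0 p [0.4639 0.1012 0.1362] F [ 0.1  0.2 -0.7] w 0.0219
0.1352 t 149.3 p [0.4641 0.1012 0.1351] F [ 0.  -0.1 -1.6] w 0.0216
0.1345 t 149.5 p [0.4643 0.1012 0.1349] F [-1.6 -0.6  4.9] w 0.0218
rel t 150.3 p [0.4641 0.1012 0.1345] F [ 0.2  0.  -0.3] w 0.0401
[(245, [6.2, 1.9], np.float64(6.0)), (177, [-23.2, 9.0], np.float64(90.0))]
[253.4072 164.7705]
[(244, [0.8, -3.7])]
 t 152.5 p [0.4638 0.101  0.3595] F [-1.   0.4  0.6] w 0.0399
```

```bash
python3 - <<'E'
from h import *
an=np.linspace(0,2*np.pi,24)
for n,th in(("fw2",45),("fs2",45),("parkeds",45)):
    im,ce=load(n)
    hull=cv2.convexHull(np.vstack([proj(np.array([Wf(-.0955+.011*np.cos(a),.1007+.011*np.sin(a),z) for a in an]),ce) for z in(.131,.171)]).astype(np.float32))
    m=np.zeros(im.shape[:2],np.uint8);cv2.fillConvexPoly(m,hull.astype(int),1)
    d=im.max(2)<th;r=cv2.dilate(m,np.ones((9,9)))>0
    x,y,w,h=cv2.boundingRect(hull)
    print(n,"model",x,y,w,h,"dark in model",d[m>0].mean().round(2),"dark in ring",d[r&(m==0)].mean().round(2))
    for dy in range(0,h,4):
        c=np.where(d[y+dy,x-12:x+w+12])[0]+x-12;print(y+dy,c.min() if len(c) else None,c.max() if len(c) else None,end="; ")
    print()
E
```

```text
fw2 model 243 147 21 28 dark in model 0.52 dark in ring 0.0
147 None None; 151 247 258; 155 245 260; 159 254 260; 163 253 260; 167 248 260; 171 248 257; 
fs2 model 231 217 9 19 dark in model 0.78 dark in ring 0.12
217 222 251; 221 219 240; 225 219 247; 229 232 239; 233 219 251; 
parkeds model 231 217 9 19 dark in model 0.75 dark in ring 0.1
217 222 224; 221 219 240; 225 219 247; 229 232 239; 233 219 239;
```

The pin's silhouette now matches an upright pin in the notch in both views, so I hand in.

```bash
python3 - <<'E'
from rig import *
print(close_job())
E
```

```text
the job is handed in; nothing more can be done
None
```

The job is handed in at about 153 s: pin upright in the notch (a transit move tilted it about 19° and I re-set it only after the clamp was locked), three finished bars in the tray, three blanks centred in the grooves, and the handle back over centre with the clamp locked.

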